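Lay the highlighter and the marker out of the pen block into the pen tray

TASK

Pull the green highlighter and the black marker up out of the wooden pen block and lay each flat in the pen tray: the green highlighter in the lane with the green strip, the black marker in the lane with the black strip. Leave the other four pens standing in the block, do not shove or tip the block, and do not disturb the other things on the desk.

Things in the scene. Friction and masses are not known exactly. Their poses are not given: they have to be found in the camera images.
- pen_block: Loose wooden pen holder (0.9 kg), 100 (its x) x 150 (its y) x 70 mm high, with six square vertical holes, 28 mm wide and 60 mm deep (hole floor 10 mm over the desk), in two rows: hole centres at its x = -25 and +25 mm, y = -50, 0 and +50 mm. One pen stands in each hole, which pen in which hole varies. Origin: centre of the underside; z up.
- green_highlighter_mid (a point): Middle of the green highlighter (to be moved): all green, 123 mm long, 16 mm thick, 20 g, at the start upright in a hole of the block, its foot on the hole's floor, so its top stands 133 mm over the desk and 63 mm over the block. Physically a bar of square section 15 x 15 mm, its sides at the start parallel to the block's x and y. The point is on its axis, half-way along. The point's y axis runs along the pen, and points up at the start.
- black_marker_mid (a point): Middle of the black marker (to be moved): all black, 129 mm long, 17 mm thick, 20 g, at the start upright in a hole of the block, top 138 mm over the desk. Physically a bar of square section 16 x 16 mm, its sides at the start parallel to the block's x and y. The point is on its axis, half-way along. The point's y axis runs along the pen, and points up at the start.
- red_pen_mid (a point): Middle of the red and white pen, 140 mm long, 10 mm thick, upright in the block (top 149 mm over the desk); stays there.
- orange_pencil_mid (a point): Middle of the orange pencil, 126 mm long, 9 mm thick, upright in the block (top 136 mm over the desk); stays there.
- blue_pen_mid (a point): Middle of the blue pen, 140 mm long, 9 mm thick, standing in the block and leaning about 9 degrees towards the block's +y (top about 149 mm over the desk); stays there.
- yellow_highlighter_mid (a point): Middle of the yellow highlighter, 126 mm long, 13 mm thick, standing in the block and leaning about 8 degrees towards the block's +y (top about 136 mm over the desk); stays there.
- pen_tray: Grey pen tray fixed to the desk, 182 (its x) x 86 (its y) x 18 mm high, open on top, with two parallel lanes along its x, each 170 mm long and 34 mm wide inside; floor 4 mm thick, walls and middle wall 6 mm thick and 18 mm high over the desk. Origin: centre of the underside; z up.
- green_lane (a point): Centre of the floor (4 mm over the desk) of the lane with the green strip: 20 mm to +y of the tray's middle. x runs along the lane, z up.
- black_lane (a point): Centre of the floor (4 mm over the desk) of the lane with the black strip: 20 mm to -y of the tray's middle. x runs along the lane, z up.
- big_printer_corner (a point): Near left corner, at lid height (200 mm over the desk), of the big black multifunction printer, which is fixed and tall: from this point it reaches 360 mm along the point's +x (to the right) and 460 mm along its +y (away from the robot), up to 200 mm over the desk and 330 mm at its raised feeder flap (which begins 15 mm behind the robot-side face). Keep the arm off it.
- tape_roll: Loose roll of brown tape lying flat, 92 mm across, 48 mm high; stays where it is. Origin: centre of the underside.
- glue_stick: Loose glue stick standing upright, 26 mm across, 92 mm high; stays where it is. Origin: centre of the underside.
- sticky_cube: Loose block of green sticky notes, 78 x 78 x 44 mm; stays where it is. Origin: centre of the underside.

How it is judged:
By the outcome, as a careful person would: the job done as asked, in the order asked, and still so for the second after the job is handed in, with the robot touching nothing.
It also fails if it takes over 70 s, if anything falls off the work surface, if the arm or the gripper's body presses on something with over 40 N, if the wrist force passes 120 N, or if a joint passes its speed limit or range.

ROBOT

A 6-joint arm with a two-finger parallel gripper is mounted at the origin on the work surface; the furniture and walls round the work are solid. World frame = base frame: x ahead of the robot, y to its left, z up, the work surface at z = 0. Lengths are in m, angles in degrees, forces in N, time in s.
With the tool pointing down it reaches from about 0.15 to 0.775 m from the base axis. Payload 6.1 kg.
Tool frame: the origin (TCP) lies on the centre line of the jaws, within the pads' length; the fingertips stand 19 mm ahead of it and the grasp point (between the pads) is the TCP; z points along the fingers, y is the line along which they close (so a half turn about z gives the same grasp; the last joint's range is limited). The gripper opens to 85 mm and grips with 20 to 120 N. Pads are 22 mm wide; open, the fingers measure 114 mm over their backs; the gripper's body (76 mm by 85 mm) begins 54 mm behind the grasp point. The pads swing forward as they close: fully open they stand 13 mm farther back than shut.
Start: joints at [-74.083, 7.208, -2.269, 80.523, 0, 90], TCP at [0.144, -0.505, 0.25] pointing down, gripper open.
Joint ranges: [-155.77, 155.77], [-54.66, 111.73], [-72.52, 77.12], [-102.08, 115.82], [-83.92, 84.16], [-180, 180]. Speed limits (degrees/s): [136.94, 136.94, 172.46, 180, 180, 180].

INTERFACE

Orientations are given as a 3x3 rotation matrix whose columns are the frame's x, y, z axes.
In Python, from plant import robot gives the robot as it stands.
- The arm moves only by the shell command python3 -m pendant 'ROWS' [FORCE]. ROWS is JSON, a list that holds one entry, the list of rows, each a list of 5 numbers: the shift along the tool's x, y, z in mm, then the turn about the tool's z in degrees, then the gripper command: -1 is fully open, 1 is shut, values between are in proportion. In form: [[[tx, ty, tz, spin, fingers], ...]]. A call has 1 to 5 rows; each row shifts and turns the commanded pose from where the row before left it, along the tool's axes as they then stand; what a row does not reach is not made up. A row lasts 1/10 s, in which the tool goes at most 50 mm and 8.59 degrees, less where a joint would pass 70% of its speed; a pose out of reach is approached as far as the arm can. A call is refused whole if a number of a shift passes 50 or a number of a turn 8.59, either way. A call with a gripper value outside its range is refused whole. The fingers move at their own pace and stop on an object; FORCE is the grip in N (left out, the last holds). Time passes only in rows, so rows that do not move let the fingers close. It gives the time, the measured TCP pose, the force and the opening at its end, in the units of the state.
- robot.get_state(): the state, without advancing time (a new reading comes with each control period).
- robot.read_camera(name): name is "side" or "top"; returns a dict with "pixels" (384x512x3 uint8, red, green, blue), "fx", "fy", "cx", "cy" (pixels), "R" (3x3) and "t" (3): a world point X has camera coordinates R X + t. Camera axes: x right, y down, z forward; pixel columns grow to the right and rows downward; lengths in m; the calibration is good to about 2 mm. A picture is of the moment at which its call begins. There is no depth.
- robot.finish_job(): hands the job in, once; it reports no verdict.
The state is a dict: "time_s": time; "joints": joint angles; "joint_vel": joint speeds; "joint_efforts": joint torques, N m; "ee_pos": TCP position; "tool_rot": TCP orientation; "contact_force": force on the tool from outside, world axes, zero at the start; "ft_torque": the same for the moment, N m; "grip_width": finger opening in m.
Only numpy, scipy, OpenCV 4.12 (cv2) and the standard library are available. Lean on these libraries where they do the work, as an engineer would, in place of code of your own. Each camera call takes 0.05 s, during which the arm holds its last target. There are 200 camera calls.

## Working session

There is one attempt and no reset: what is moved stays moved. The work goes in short steps, Python scripts to look and compute and a shell command to move; the robot and the scene stay as the last step left them, time stands still between calls to the robot, and variables do not carry over. Pictures are saved under pics/ and viewed, on a budget of 10 in all, crops included, one or two more only if the job needs it, and the job is handed in when it is done.

```bash
mkdir -p pics; ls; python3 - <<'E'
from plant import robot
import cv2,numpy as np,pickle
s=robot.get_state();print({k:np.round(v,3).tolist() for k,v in s.items()})
d={}
for n in("top","side"):
    c=robot.read_camera(n);d[n]=c;cv2.imwrite(f"pics/{n}0.png",cv2.resize(c["pixels"][:,:,::-1],(768,576),interpolation=cv2.INTER_CUBIC))
    print(n,c["fx"],c["cx"],c["cy"],np.round(c["R"],3).tolist(),np.round(c["t"],3),-np.array(c["R"]).T@c["t"])
pickle.dump(d,open("cam0.pkl","wb"))
E
```

```text
pics
{'time_s': 0.0, 'joints': [-74.085, 7.241, -2.327, 80.523, -0.0, 89.998], 'joint_vel': [-0.047, 0.061, 0.044, 0.025, 0.026, 0.074], 'joint_efforts': [-0.0, -43.591, 35.293, 0.017, 0.0, -0.0], 'ee_pos': [0.144, -0.505, 0.25], 'tool_rot': [[0.962, 0.274, -0.0], [0.274, -0.962, 0.002], [-0.0, -0.002, -1.0]], 'contact_force': [0.241, 0.602, -1.701], 'ft_torque': [0.022, 0.056, 0.023], 'grip_width': 0.086}
top 482.98216924835975 256.09944893275826 188.96366926590804 [[0.007, -1.0, 0.015], [-0.988, -0.009, -0.154], [0.154, -0.014, -0.988]] [-0.077  0.448  1.282] [ 0.24628116 -0.05505202  1.33698559]
side 392.9752287386394 256.4201086269435 194.44749042139873 [[-0.999, 0.039, 0.002], [0.021, 0.574, -0.819], [-0.033, -0.818, -0.574]] [0.433 0.134 1.03 ] [0.46410491 0.74803155 0.70039889]
```

View pics/top0.png

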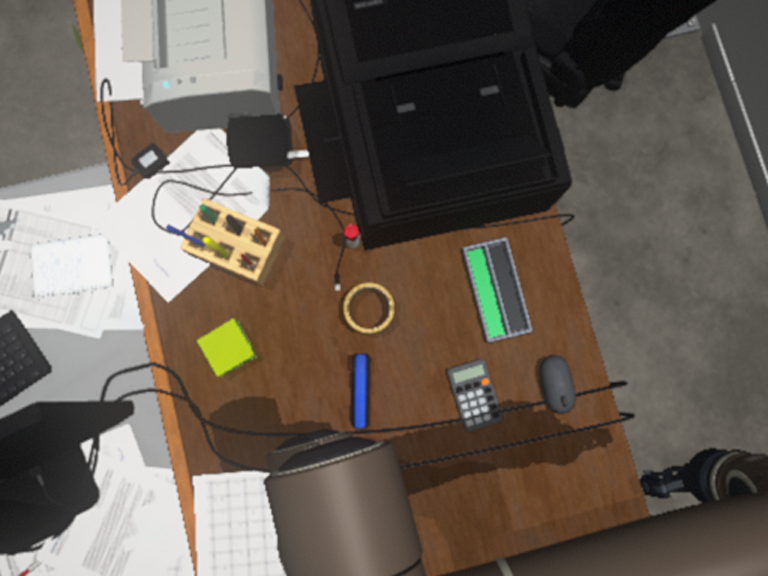

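View pics/side0.png

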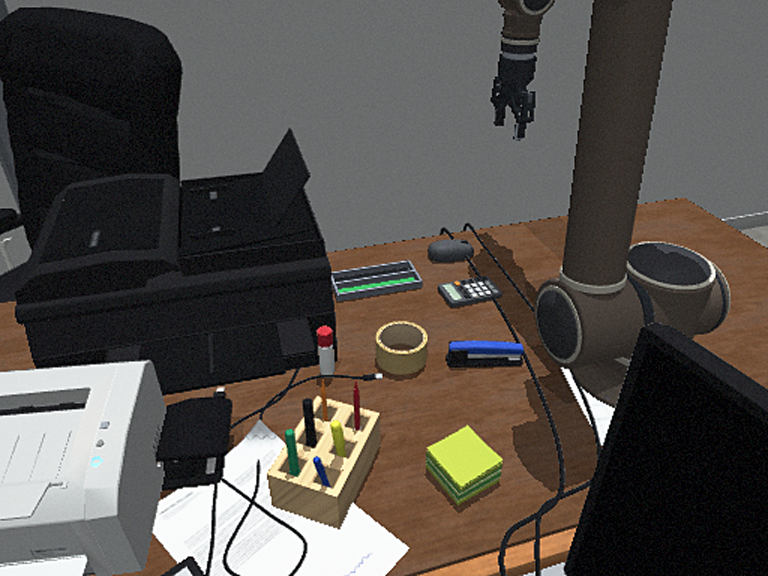

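The top view has the block at about (231,241), the tray at (497,290), and the printer behind the tray, up to about y=245. In the side view the far (+x) row holds green, black and orange from +y, and the near row holds blue, yellow and red. Next I'll measure them.

```bash
cat > h.py <<'E'
import numpy as np,cv2,pickle
from plant import robot
def ray(c,uv,z):
    R,t=np.array(c["R"]),np.array(c["t"]);o=-R.T@t
    d=R.T@np.array([(uv[0]-c["cx"])/c["fx"],(uv[1]-c["cy"])/c["fy"],1]);return o+d*(z-o[2])/d[2]
def proj(c,X):
    p=np.array(c["R"])@np.array(X)+c["t"];return np.array([c["fx"]*p[0]/p[2]+c["cx"],c["fy"]*p[1]/p[2]+c["cy"]])
E
python3 - <<'E'
from h import *
d=pickle.load(open("cam0.pkl","rb"))
def quad(c,mask,z,roi,close=9):
    m=np.zeros_like(mask);x0,y0,x1,y1=roi;m[y0:y1,x0:x1]=mask[y0:y1,x0:x1]
    m=cv2.morphologyEx(m,cv2.MORPH_CLOSE,np.ones((close,close)))
    k=max(cv2.findContours(m,0,1)[0],key=cv2.contourArea)
    P=np.array([ray(c,p[0],z)[:2] for p in cv2.convexHull(k)])
    r=cv2.minAreaRect((P*1000).astype(np.float32));return r,k
top=d["top"];hsv=cv2.cvtColor(top["pixels"],cv2.COLOR_RGB2HSV)
for n,(x,y) in dict(block=(162,175),wood=(120,170),tray=(345,222),rim=(313,165),strip=(325,190),desk=(200,240)).items(): print(n,hsv[y,x],top["pixels"][y,x])
crop=cv2.resize(top["pixels"][125:195,105:200],None,fx=5,fy=5,interpolation=cv2.INTER_CUBIC)
c2=cv2.resize(top["pixels"][150:235,300:365],None,fx=4,fy=4,interpolation=cv2.INTER_CUBIC)
c3=cv2.resize(d["side"]["pixels"][250:355,170:265],None,fx=3,fy=3,interpolation=cv2.INTER_CUBIC)
W=np.zeros((600,800,3),np.uint8);W[:350,:475]=crop;W[:340,500:760]=c2;W[:315-65,:0]=0
W[352:600,:285]=c3[:248]
cv2.imwrite("pics/crop.png",W[:,:,::-1])
E
```

```text
block [17 99 93] [93 77 57]
wood [ 23   4 238] [238 237 234]
tray [110  30 155] [137 143 155]
rim [114  25 145] [131 134 145]
strip [ 71 162 219] [ 80 219 129]
desk [ 13 149 108] [108  73  45]
```

View pics/crop.png

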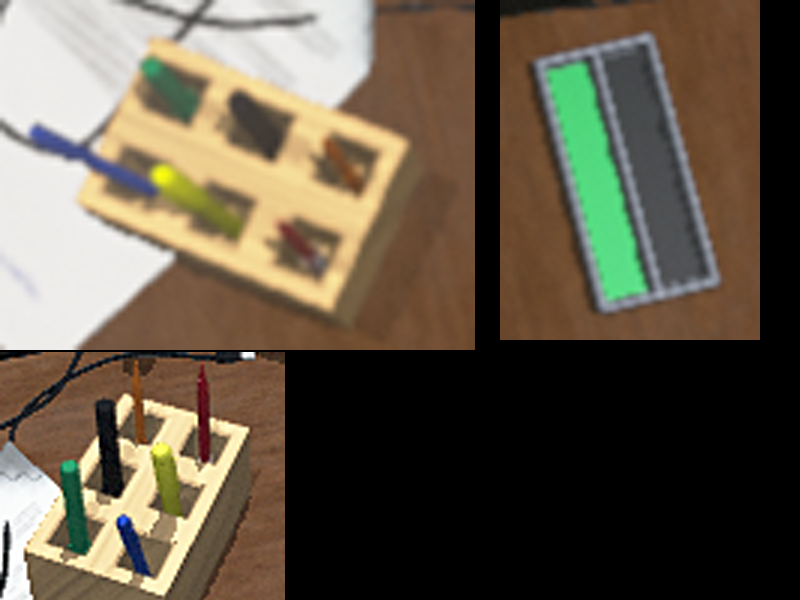

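The crops are clear. Block top corners (crop px) are at (152,38), (408,140), (335,310) and (80,200), and the tray corners at (536,62), (652,34), (718,282) and (603,312). The green pen's top is at (150,68) in the top view and (69,466) in the side view; the black pen's is at (240,99) and (105,405).

```bash
python3 - <<'E'
from h import *
d=pickle.load(open("cam0.pkl","rb"));top,side=d["top"],d["side"]
T=lambda u,v:((u+.5)/5+104.5,(v+.5)/5+124.5); Y=lambda u,v:((u-500+.5)/4+299.5,(v+.5)/4+149.5); S=lambda u,v:((u+.5)/3+169.5,(v-352+.5)/3+249.5)
def rect(P,n):
    P=np.array(P)*1000;r=cv2.minAreaRect(P.astype(np.float32));print(n,np.round(P),P.mean(0),np.round(r,1) if 0 else r)
# colour-mask contours
def mrect(c,m,z,roi,n,cl):
    k=np.zeros_like(m);x0,y0,x1,y1=roi;k[y0:y1,x0:x1]=m[y0:y1,x0:x1];k=cv2.morphologyEx(k,cv2.MORPH_CLOSE,np.ones((cl,cl)))
    q=max(cv2.findContours(k,0,1)[0],key=cv2.contourArea);P=np.array([ray(c,p[0],z)[:2] for p in q])*1000
    print(n,cv2.minAreaRect(P.astype(np.float32)))
rect([ray(top,T(*p),.07)[:2] for p in[(152,38),(408,140),(335,310),(80,200)]],"block")
rect([ray(top,Y(*p),.018)[:2] for p in[(536,62),(652,34),(718,282),(603,312)]],"tray")
# side-view block top corners: 
rect([ray(side,S(*p),.07)[:2] for p in[(128,394),(249,430),(162,598),(26,552)]],"block side")
h=cv2.cvtColor(top["pixels"],cv2.COLOR_RGB2HSV)
mrect(top,cv2.inRange(h,(60,120,120),(80,255,255)),.004,(300,150,365,235),"green strip (170x34)",3)
mrect(top,cv2.inRange(h,(100,8,110),(125,60,200)),.018,(300,155,365,232),"rim",25)
for n,a,b,z in[("green",(150,68),(69,463),.133),("black",(239,98),(105,402),.138)]:
    print(n,"top",ray(top,T(*a),z)[:2],"side",ray(side,S(*b),z)[:2])
print("printer corner lid",ray(top,(365/1.5,248/1.5),.2),ray(side,(330/1.5,258/1.5),.2), "right",ray(top,(572/1.5,190/1.5),.2))
print("glue",ray(top,(351/1.5,232/1.5),.092))
E
```

```text
block [[595. 255.]
 [541. 115.]
 [448. 151.]
 [506. 289.]] [522.55183602 202.42511488] ((521.7367553710938, 202.85784912109375), (150.20211791992188, 99.36769104003906), 68.49595642089844)
tray [[ 520. -220.]
 [ 541. -301.]
 [ 368. -343.]
 [ 346. -264.]] [ 443.89130278 -281.9482522 ] ((443.78692626953125, -282.4740905761719), (179.58189392089844, 84.125), 14.23750114440918)
block side [[536. 116.]
 [448. 155.]
 [506. 293.]
 [595. 255.]] [521.27742579 204.75360469] ((521.3118286132812, 204.38372802734375), (151.85850524902344, 97.1382827758789), 67.08451843261719)
green strip (170x34) ((439.84869384765625, -262.8744201660156), (166.15496826171875, 29.71023941040039), 13.763150215148926)
rim ((443.6756591796875, -281.342529296875), (180.12513732910156, 85.2816162109375), 14.176604270935059)
green top [0.5623187  0.23943158] side [0.56309081 0.23778094]
black top [0.54580569 0.19244239] side [0.54342357 0.1905431 ]
printer corner lid [ 0.4805228  -0.03995188  0.2       ] [ 0.5191845  -0.06189863  0.2       ] right [ 0.58006828 -0.37571729  0.2       ]
glue [ 0.53120969 -0.01361276  0.092     ]
```

Both views agree within 2–3 mm. Green is at (0.563, 0.239) and black at (0.545, 0.192), with the block yawed −22°. The tray is at (0.444, −0.282) with yaw 14.1°. I'll move above green first.

```bash
cat > go.py <<'E'
import sys
from h import *
x,y,z,yaw=map(float,sys.argv[1:5]);s=robot.get_state();R=np.array(s["tool_rot"])
a=np.degrees(np.arctan2(R[1,0],R[0,0]))
print("t %.2f"%s["time_s"],"pos",np.round(s["ee_pos"],4),"yaw %.2f"%a,"tool shift mm",np.round(R.T@(np.array([x,y,z])-s["ee_pos"])*1000,1),"spin %.2f"%(a-yaw),"F",np.round(s["contact_force"],1),"w %.4f"%s["grip_width"])
E
for f in 1; do
python3 -m pendant '[[[33.7,-33.4,0,0,0],[33.7,-33.4,0,0,0.19],[33.7,-33.4,0,0,0.19],[33.7,-33.4,0,0,0.19],[33.7,-33.4,0,0,0.19]]]' 30
python3 -m pendant '[[[33.7,-33.4,0,0,0.19],[33.7,-33.4,0,0,0.19],[33.7,-33.4,0,0,0.19],[33.7,-33.4,0,0,0.19],[33.7,-33.4,0,0,0.19]]]' >/dev/null
python3 -m pendant '[[[33.7,-33.4,0,0,0.19],[33.7,-33.4,0,0,0.19],[33.7,-33.4,0,0,0.19],[33.7,-33.4,0,0,0.19],[33.7,-33.4,0,0,0.19]]]' >/dev/null
python3 -m pendant '[[[0,0,0,7.6,0.19],[0,0,0,7.6,0.19],[0,0,0,7.6,0.19],[0,0,0,7.6,0.19],[0,0,0,7.6,0.19]]]' >/dev/null
done; python3 go.py 0.5627 0.239 0.25 -22.3
```

```text
time_s: 0.6
ee_pos: [0.2605, -0.2963, 0.25]
tool_rot: [[0.962, 0.273, -0.0], [0.273, -0.962, 0.0], [0.0, -0.0, -1.0]]
contact_force: [0.8, -0.7, 0.9]
grip_width: 0.0344
t 2.10 pos [ 0.4919 -0.0463  0.2498] yaw -9.22 tool shift mm [  24.1 -290.9   34.5] spin 13.08 F [ 0.6 -0.5 -0.2] w 0.0348
```

```bash
python3 -m pendant '[[[0,0,0,0,0.19],[0,0,0,0,0.19]]]'; python3 go.py 0.5627 0.239 0.25 -22.3;python3 -c "
from plant import robot;print(robot.get_state()['joints'])"
```

```text
time_s: 2.3
ee_pos: [0.4919, -0.046, 0.2499]
tool_rot: [[0.987, -0.162, -0.014], [-0.159, -0.979, 0.124], [-0.033, -0.121, -0.992]]
contact_force: [-0.0, 0.1, -0.2]
grip_width: 0.0345
t 2.30 pos [ 0.4919 -0.046   0.2499] yaw -9.16 tool shift mm [  24.6 -290.6   34.4] spin 13.14 F [-0.   0.1 -0.2] w 0.0345
[ -9.21302703   5.26063194  -4.79231564  81.87210718   6.93132668
 179.94393712]
```

Joint 6 hit its limit and the tool tilted. I'll grip along block x (yaw 67.7) instead, so I spin back.

```bash
python3 -m pendant '[[[0,-20,0,-8.5,0.19],[0,-20,0,-8.5,0.19],[0,0,0,-8.5,0.19],[0,0,0,-8.5,0.19],[0,0,0,0,0.19]]]'; python3 go.py 0.5627 0.239 0.25 67.7;python3 -c "
from plant import robot;print(robot.get_state()['joints'])"
```

```text
time_s: 2.8
ee_pos: [0.4955, -0.0042, 0.2551]
tool_rot: [[0.906, 0.422, -0.013], [0.421, -0.899, 0.124], [0.04, -0.118, -0.992]]
contact_force: [0.1, -0.7, -0.4]
grip_width: 0.0346
t 2.80 pos [ 0.4955 -0.0042  0.2551] yaw 24.89 tool shift mm [ 163.  -189.6   34.4] spin -42.81 F [ 0.1 -0.7 -0.4] w 0.0346
[ -4.41532249   4.94086376  -4.48512711  81.9018547    7.05529272
 150.47734387]
```

The 7° tilt is now in the commanded pose. It came from pushing joint 6 past +180. Winding to −180 and pushing slightly beyond should reverse it, so I'll first move clear of the printer and then wind.

```bash
cat > st.py <<'E'
from h import *
s=robot.get_state();print("t %.2f"%s["time_s"],np.round(s["ee_pos"],3),"z axis",np.round(np.array(s["tool_rot"])[:,2],3),"j",np.round(s["joints"],1))
E
P="python3 -m pendant"
$P '[[[-9,-40,0,-8.5,0.19],[-9,-40,0,-8.5,0.19],[0,-30,0,-8.5,0.19],[0,0,0,-8.5,0.19],[0,0,0,-8.5,0.19]]]' >/dev/null; python3 st.py
for i in 1 2 3 4 5 6; do python3 -m pendant '[[[0,0,0,-8.5,0.19],[0,0,0,-8.5,0.19],[0,0,0,-8.5,0.19],[0,0,0,-8.5,0.19],[0,0,0,-8.5,0.19]]]' >/dev/null; done; python3 st.py
```

```text
t 3.30 [0.42  0.078 0.267] z axis [-0.012  0.124 -0.992] j [  5.9  -3.5 -11.5  81.9   7.2 118.3]
t 6.30 [0.421 0.078 0.266] z axis [-0.013  0.124 -0.992] j [   5.8   -3.4  -11.5   81.9    7.2 -136.7]
```

```bash
python3 -m pendant '[[[0,0,0,-8.5,0.19],[0,0,0,-8.5,0.19],[0,0,0,-8.5,0.19],[0,0,0,-8.5,0.19],[0,0,0,-8.5,0.19]]]' >/dev/null; python3 st.py
python3 -m pendant '[[[0,0,0,-4,0.19],[0,0,0,0,0.19]]]' >/dev/null; python3 st.py
python3 -m pendant '[[[0,0,0,-4,0.19],[0,0,0,0,0.19]]]' >/dev/null; python3 st.py
```

```text
t 6.80 [0.421 0.078 0.266] z axis [-0.013  0.124 -0.992] j [   5.8   -3.4  -11.5   81.9    7.2 -179.2]
t 7.00 [0.419 0.092 0.267] z axis [-0.01   0.114 -0.993] j [   8.1   -3.6  -11.7   81.6    6.6 -179.8]
t 7.20 [0.416 0.109 0.267] z axis [-0.005  0.102 -0.995] j [  10.9   -3.8  -11.8   81.2    5.8 -179.8]
```

It works as predicted. I'll continue.

```bash
python3 -m pendant '[[[0,0,0,-5,0.19],[0,0,0,-5,0.19],[0,0,0,-5,0.19],[0,0,0,-5,0.19],[0,0,0,0,0.19]]]' >/dev/null; python3 st.py
python3 -m pendant '[[[0,0,0,-5,0.19],[0,0,0,-4,0.19],[0,0,0,0,0.19]]]' >/dev/null; python3 st.py
```

```text
t 7.70 [0.386 0.19  0.267] z axis [ 0.023  0.042 -0.999] j [  25.1   -4.8  -12.6   80.     1.6 -179.8]
t 8.00 [0.368 0.222 0.266] z axis [ 0.038  0.016 -0.999] j [  31.4   -4.9  -12.7   79.9   -0.3 -179.9]
```

The lateral tilt is gone and 2.4° of outward (radial) tilt remains. I'll go to j1≈−60, where it becomes lateral, and repeat.

```bash
for i in 1 2; do python3 -m pendant '[[[0,0,0,8.5,0.19],[0,0,0,8.5,0.19],[0,0,0,8.5,0.19],[0,0,0,8.5,0.19],[0,0,0,8.5,0.19]]]' >/dev/null; done;python3 -m pendant '[[[0,0,0,8.5,0.19],[0,0,0,0,0.19]]]' >/dev/null; python3 st.py
for i in 1 2; do python3 -m pendant '[[[33.9,31.7,0,0,0.19],[33.9,31.7,0,0,0.19],[33.9,31.7,0,0,0.19],[33.9,31.7,0,0,0.19],[33.9,31.7,0,0,0.19]]]' >/dev/null;  python3 st.py;done
```

```text
t 9.20 [0.369 0.221 0.266] z axis [ 0.038  0.016 -0.999] j [ 31.2  -4.9 -12.7  79.9  -0.4 -86.4]
t 9.70 [ 0.306 -0.004  0.261] z axis [ 0.039  0.016 -0.999] j [  -1.6  -18.4  -23.7   82.4    1.  -119.5]
t 10.20 [ 0.244 -0.228  0.255] z axis [ 0.039  0.015 -0.999] j [ -44.9  -14.3  -21.7   81.6    2.2 -162.7]
```

```bash
python3 -m pendant '[[[33.9,31.7,0,0,0.19],[33.9,31.7,0,0,0.19],[0,0,0,0,0.19]]]' >/dev/null;  python3 st.py
python3 -m pendant '[[[0,0,0,-8,0.19],[0,0,0,-4,0.19],[0,0,0,0,0.19]]]' >/dev/null;  python3 st.py
python3 -m pendant '[[[0,0,0,-4,0.19],[0,0,0,0,0.19]]]' >/dev/null;  python3 st.py
```

```text
t 10.50 [ 0.219 -0.32   0.251] z axis [ 0.037  0.016 -0.999] j [ -57.2   -8.   -17.3   80.3    2.3 -174.7]
t 10.80 [ 0.243 -0.298  0.252] z axis [ 0.023  0.004 -1.   ] j [ -51.7   -8.5  -17.6   80.3    1.2 -180. ]
t 11.00 [ 0.255 -0.288  0.252] z axis [ 0.013 -0.005 -1.   ] j [ -48.7   -8.6  -17.6   80.3    0.4 -180. ]
```

The tilt is down to 0.8°, which is good enough. Next I spin to yaw −112.3 (the same grasp, with joint 6 mid-range) and head to green.

```bash
python3 -m pendant '[[[0,0,0,8,0.19],[0,0,0,8,0.19],[0,0,0,8,0.19],[0,0,0,8,0.19],[0,0,0,8,0.19]]]' >/dev/null;python3 -m pendant '[[[0,0,0,8,0.19],[0,0,0,8,0.19],[0,0,0,8,0.19],[0,0,0,0,0.19]]]' >/dev/null; python3 st.py; python3 go.py 0.5627 0.239 0.25 -112.3;  python3 go.py 0.4 0 0.25 -112.3
```

```text
t 11.90 [ 0.254 -0.288  0.252] z axis [ 0.013 -0.005 -1.   ] j [ -48.9   -8.6  -17.6   80.3    0.4 -116. ]
t 11.90 pos [ 0.2541 -0.2885  0.2522] yaw -112.88 tool shift mm [-605.9  -79.2    3.5] spin -0.58 F [-0.7 -0.2 -0.9] w 0.0346
t 11.90 pos [ 0.2541 -0.2885  0.2522] yaw -112.88 tool shift mm [-322.5  -22.2    2.6] spin -0.58 F [-0.7 -0.2 -0.9] w 0.0346
```

```bash
for i in 1 2; do python3 -m pendant '[[[-43,-5.6,0.3,0,0.19],[-43,-5.6,0.3,0,0.19],[-43,-5.6,0.3,0,0.19],[-43,-5.6,0.3,0,0.19],[-43,-5.6,0.3,0,0.19]]]' >/dev/null; done
python3 -m pendant '[[[-43,-5.6,0.3,0,0.19],[-43,-5.6,0.3,0,0.19],[-43,-5.6,0.3,0,0.19],[0,0,0,-0.6,0.19],[0,0,0,0,0.19]]]' >/dev/null; python3 st.py; python3 go.py 0.5627 0.239 0.20 -112.3
```

```text
t 13.40 [0.539 0.199 0.249] z axis [ 0.012 -0.006 -1.   ] j [ 20.5  12.2   3.5  80.8  -0.6 -47.5]
t 13.40 pos [0.539  0.1987 0.2486] yaw -112.02 tool shift mm [-46.3  -6.2  48.6] spin 0.28 F [-1.  -0.4 -0. ] w 0.0346
```

```bash
python3 -m pendant '[[[-46.3,-6.2,0,0.3,0.19],[0,0,24,0,0.19],[0,0,24,0,0.19],[0,0,0,0,0.19]]]' >/dev/null; python3 st.py; python3 go.py 0.5627 0.239 0.108 -112.3
python3 - <<'E'
from h import *
c=robot.read_camera("top");s=robot.read_camera("side")
a=cv2.resize(c["pixels"][110:210,100:215],None,fx=4,fy=4,interpolation=cv2.INTER_CUBIC)
b=cv2.resize(s["pixels"][200:350,165:260],None,fx=3.3,fy=3.3,interpolation=cv2.INTER_CUBIC)
W=np.zeros((500,790,3),np.uint8);W[:a.shape[0],:a.shape[1]]=a;W[:b.shape[0],470:470+b.shape[1]]=b[:500]
cv2.imwrite("pics/g1.png",W[:,:,::-1])
E
```

```text
t 13.80 [0.561 0.237 0.199] z axis [ 0.008 -0.008 -1.   ] j [ 23.1  16.4   2.6  76.   -0.6 -44.3]
t 13.80 pos [0.5611 0.2368 0.1986] yaw -112.54 tool shift mm [-3.   0.4 90.6] spin -0.24 F [-0.  -0.1  0.3] w 0.0347
```

View pics/g1.png

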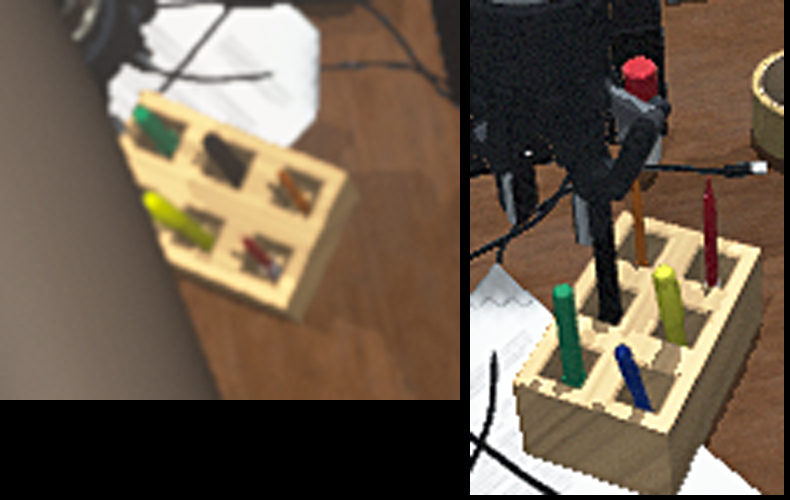

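The gripper is aligned over green, and the side view shows its right linkage flaring out at about (650,120). To keep that clear of the blue pen (149 mm), I'll grasp high at TCP z≈0.126 with a narrower opening.

```bash
python3 -m pendant '[[[-3,0.4,10,0,0.32],[0,0,15,0,0.32],[0,0,15,0,0.32],[0,0,15,0,0.32],[0,0,0,0,0.32]]]' >/dev/null; python3 go.py 0.5627 0.239 0.126 -112.3
python3 -m pendant '[[[0,0,12,0,0.32],[0,0,4,0,0.32],[0,0,0,0,0.32]]]' >/dev/null; python3 go.py 0.5627 0.239 0.126 -112.3
```

```text
t 14.40 pos [0.5637 0.2409 0.1453] yaw -112.56 tool shift mm [ 2.1  0.5 19.3] spin -0.26 F [-0.7 -0.3 -0.4] w 0.0291
t 14.70 pos [0.5644 0.2412 0.1302] yaw -112.56 tool shift mm [2.7 0.8 4.2] spin -0.26 F [-0.  -0.4 -0.1] w 0.0289
```

Clear so far. I'll go down the last 4 mm and close with 30 N.

```bash
python3 -m pendant '[[[2.5,0.6,4,0,0.32],[0,0,0,0,1],[0,0,0,0,1],[0,0,0,0,1],[0,0,0,0,1]]]' 30; python3 go.py 0.5627 0.239 0.27 -112.3
```

```text
time_s: 15.2
ee_pos: [0.5633, 0.2393, 0.1268]
tool_rot: [[-0.384, -0.923, 0.014], [-0.923, 0.384, -0.005], [-0.001, -0.015, -1.0]]
contact_force: [0.1, 0.2, -1.4]
grip_width: 0.0142
t 15.20 pos [0.5633 0.2393 0.1268] yaw -112.56 tool shift mm [   0.4   -1.7 -143.2] spin -0.26 F [ 0.1  0.2 -1.4] w 0.0142
```

```bash
python3 -m pendant '[[[0,-0.3,-25,0,1],[0,-0.3,-25,0,1],[0,-0.3,-25,0,1],[0,-0.3,-25,0,1],[0,-0.3,-30,0,1]]]' >/dev/null; python3 -m pendant '[[[0,-0.3,-30,0,1],[0,0,0,0,1]]]';  python3 st.py; python3 go.py 0.36 0.12 0.285 -112.3
python3 - <<'E'
from h import *
s=robot.read_camera("side")
b=cv2.resize(s["pixels"][120:360,140:300],None,fx=2.4,fy=2.4,interpolation=cv2.INTER_CUBIC)
cv2.imwrite("pics/g2.png",b[:,:,::-1])
E
```

```text
time_s: 15.9
ee_pos: [0.5639, 0.2399, 0.2914]
tool_rot: [[-0.384, -0.923, 0.02], [-0.923, 0.384, -0.002], [-0.005, -0.019, -1.0]]
contact_force: [0.8, -0.3, 0.5]
grip_width: 0.0138
t 15.90 [0.564 0.24  0.291] z axis [ 0.02  -0.002 -1.   ] j [ 23.3  16.6  14.5  86.9  -0.6 -44.1]
t 15.90 pos [0.5639 0.2399 0.2914] yaw -112.56 tool shift mm [189.  142.4   2.6] spin -0.26 F [ 0.8 -0.3  0.5] w 0.0138
```

View pics/g2.png

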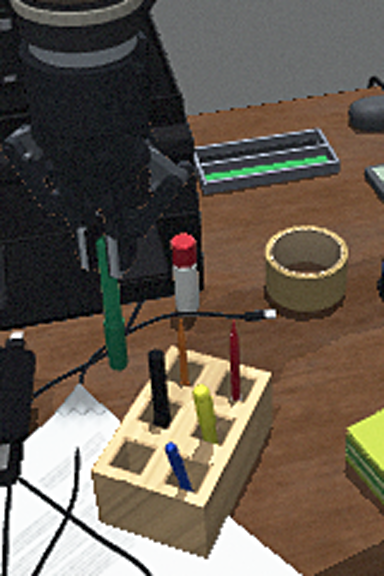

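Green is held cleanly and the block and other pens are undisturbed. I'll carry it back from the printer and then across to the tray.

```bash
python3 -m pendant '[[[37.8,28.5,0.5,0,1],[37.8,28.5,0.5,0,1],[37.8,28.5,0.5,0,1],[37.8,28.5,0.5,0,1],[37.8,28.5,0.5,0,1]]]' >/dev/null; python3 -m pendant '[[[0,0,0,7.6,1],[0,0,0,7.6,1],[0,0,0,7.6,1],[0,0,0,7.6,1],[0,0,0,7.6,1]]]' >/dev/null;python3 -m pendant '[[[0,0,0,7.6,1],[0,0,0,7.6,1],[0,0,0,0,1]]]' >/dev/null;  python3 st.py; python3 go.py 0.3758 -0.2781 0.285 -165.9
```

```text
t 17.25 [0.358 0.119 0.281] z axis [ 0.012 -0.006 -1.   ] j [ 18.8  -9.  -14.4  84.1  -0.5   4.6]
t 17.25 pos [0.3582 0.1194 0.2809] yaw -165.78 tool shift mm [  80.5 -389.6   -1.6] spin 0.12 F [0.2 0.7 0.1] w 0.0140
```

```bash
python3 -m pendant '[[[8.9,-43.2,0,0,1],[8.9,-43.2,0,0,1],[8.9,-43.2,0,0,1],[8.9,-43.2,0,0,1],[8.9,-43.2,0,0,1]]]' >/dev/null; python3 -m pendant '[[[8.9,-43.2,0,0,1],[8.9,-43.2,0,0,1],[8.9,-43.2,0,0,1],[8.9,-43.2,0,0,1],[0,0,0,0,1]]]' >/dev/null; python3 st.py; python3 go.py 0.3758 -0.2781 0.20 -165.9
```

```text
t 18.25 [ 0.376 -0.281  0.283] z axis [ 0.011 -0.005 -1.   ] j [-36.9   0.8  -5.2  83.3   0.1 -51. ]
t 18.25 pos [ 0.3763 -0.2812  0.2825] yaw -165.86 tool shift mm [ 0.5  3.7 82.5] spin 0.04 F [ 0.8  0.3 -0.4] w 0.0140
```

```bash
python3 -m pendant '[[[0.5,3.7,30,0,1],[0,0,40,0,1],[0,0,40,0,1],[0,0,20,0,1],[0,0,0,0,1]]]' >/dev/null; python3 go.py 0.3758 -0.2781 0.1245 -165.9
python3 - <<'E'
from h import *
a=robot.read_camera("top");s=robot.read_camera("side")
A=cv2.resize(a["pixels"][130:260,285:385],None,fx=3.8,fy=3.8,interpolation=cv2.INTER_CUBIC)
B=cv2.resize(s["pixels"][130:230,200:310],None,fx=3.5,fy=3.5,interpolation=cv2.INTER_CUBIC)
W=np.zeros((500,790,3),np.uint8);W[:A.shape[0],:380]=A[:500];W[:350,400:785]=B
cv2.imwrite("pics/g3.png",W[:,:,::-1])
E
```

```text
t 18.75 pos [ 0.3749 -0.2723  0.1507] yaw -165.60 tool shift mm [ 0.7 -5.8 26.2] spin 0.30 F [-0.3  0.7  0.7] w 0.0141
```

View pics/g3.png

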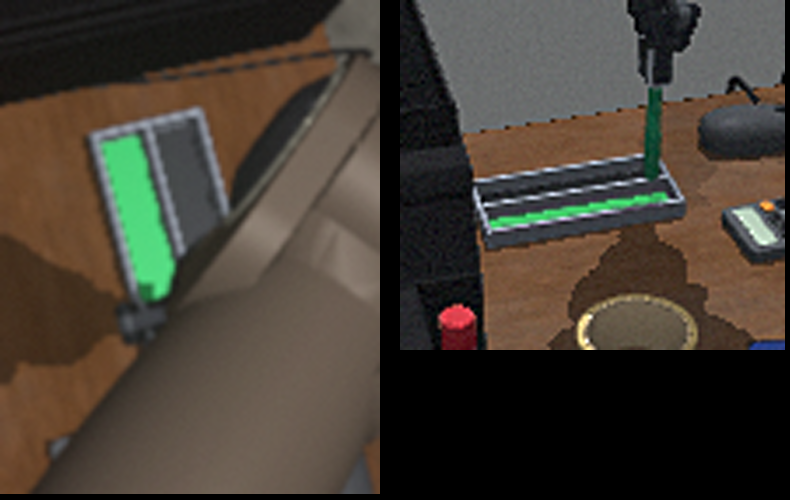

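The pen hangs over the near end of the green lane. I'll correct laterally by 5.8 mm, then lower it to 4 mm over the floor.

```bash
python3 -m pendant '[[[0.7,-5.5,0,0,1],[0,0,10,0,1],[0,0,0,0,1]]]' 20 >/dev/null; python3 go.py 0.3758 -0.2781 0.1245 -165.9;python3 -m pendant '[[[0,0,0,0,1],[0,0,0,0,1]]]'>/dev/null; python3 go.py 0.3758 -0.2781 0.1245 -165.9; python3 st.py
```

```text
t 19.15 pos [ 0.3777 -0.28    0.1439] yaw -165.76 tool shift mm [ 1.6  2.4 19.4] spin 0.14 F [ 0.4 -0.7  0.3] w 0.0138
t 19.35 pos [ 0.3778 -0.2799  0.1445] yaw -165.76 tool shift mm [ 1.7  2.4 20. ] spin 0.14 F [-0.2  1.2  0.5] w 0.0141
t 19.35 [ 0.378 -0.28   0.145] z axis [ 0.013 -0.005 -1.   ] j [-36.7   2.  -21.4  65.9   0.2 -50.9]
```

```bash
python3 -m pendant '[[[0,2,8,0,1],[0,0,10,0,1],[0,0,0,0,1]]]' >/dev/null; python3 go.py 0.3758 -0.2781 0.1245 -165.9
```

```text
t 19.65 pos [ 0.3766 -0.2772  0.1245] yaw -165.75 tool shift mm [ 1.  -0.6 -0.1] spin 0.15 F [-0.7  0.8 -0.5] w 0.0136
```

Tool +x points toward the robot end, along the lane. I'll drag the foot against the near end wall so that the pen pivots in the light grip.

```bash
python3 -m pendant '[[[10,0,0,0,1],[8,0,0,0,1],[8,0,0.5,0,1],[8,0,1,0,1],[0,0,0,0,1]]]'; python3 go.py 0.3758 -0.2781 0.1245 -165.9; python3 -m pendant '[[[10,0,2.5,0,1],[10,0,3,0,1],[8,0,4,0,1],[8,0,4,0,1],[0,0,0,0,1]]]';  python3 go.py 0.3758 -0.2781 0.1245 -165.9
python3 - <<'E'
from h import *
s=robot.read_camera("side")
B=cv2.resize(s["pixels"][110:230,200:350],None,fx=4,fy=4,interpolation=cv2.INTER_CUBIC)
cv2.imwrite("pics/g4.png",B[:,:,::-1])
E
```

```text
time_s: 20.15
ee_pos: [0.3438, -0.2868, 0.1248]
tool_rot: [[-0.97, -0.245, 0.014], [-0.245, 0.97, -0.006], [-0.012, -0.009, -1.0]]
contact_force: [0.9, 1.7, 1.2]
grip_width: 0.014
t 20.15 pos [ 0.3438 -0.2868  0.1248] yaw -165.83 tool shift mm [-33.1   0.6   0.7] spin 0.07 F [0.9 1.7 1.2] w 0.0140
time_s: 20.65
ee_pos: [0.3084, -0.2953, 0.1097]
tool_rot: [[-0.97, -0.245, 0.012], [-0.245, 0.97, -0.005], [-0.01, -0.008, -1.0]]
contact_force: [1.7, 0.7, 0.7]
grip_width: 0.014
t 20.65 pos [ 0.3084 -0.2953  0.1097] yaw -165.84 tool shift mm [-69.7   0.  -14. ] spin 0.06 F [1.7 0.7 0.7] w 0.0140
```

View pics/g4.png

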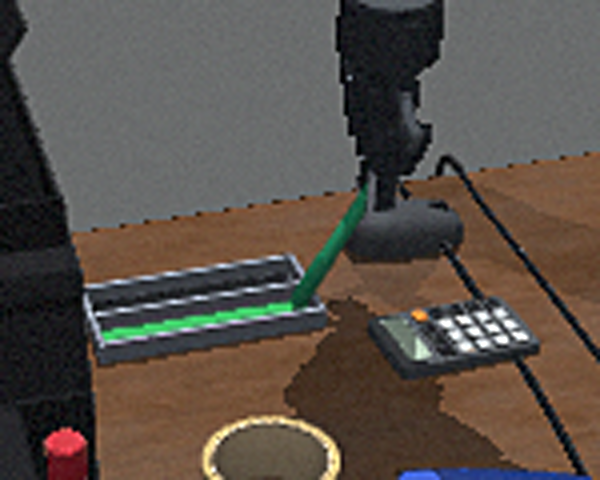

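The pen has pivoted about 30° with its foot on the end wall. I'll lift, shift along the lane, and lay it down on the arc.

```bash
python3 -m pendant '[[[0,0,-20,0,1],[-32,0,0,0,1],[-32,0,0,0,1],[-32,0,0,0,1],[-32,0,0,0,1]]]' >/dev/null; python3 -m pendant '[[[0,0,0,0,1]]]' >/dev/null
python3 go.py 0.4331 -0.2638 0.107 -165.9
```

```text
t 21.30 pos [ 0.436  -0.2629  0.1311] yaw -165.58 tool shift mm [ 3.3  0.  24.1] spin 0.32 F [-0.5 -0.8  0.1] w 0.0140
```

```bash
python3 -m pendant '[[[2,0,12,0.3,1],[1,0,12,0,1],[0,0,0,0,1]]]' >/dev/null; python3 go.py 0.4331 -0.2638 0.107 -165.9
python3 -m pendant '[[[9,0,5,0,1],[10,0,7,0,1],[8,0,8,0,1],[7,0,8,0,1],[0,0,0,0,1]]]'; python3 go.py 0.3817 -0.2767 0.046 -165.9
```

```text
t 21.60 pos [ 0.429  -0.2645  0.1059] yaw -166.14 tool shift mm [-4.1 -0.3 -1. ] spin -0.24 F [ 0.7 -0.8  0.8] w 0.0139
time_s: 22.1
ee_pos: [0.3958, -0.273, 0.0784]
tool_rot: [[-0.971, -0.239, 0.011], [-0.239, 0.971, -0.005], [-0.009, -0.008, -1.0]]
contact_force: [-1.5, -0.8, 3.5]
grip_width: 0.014
t 22.10 pos [ 0.3958 -0.273   0.0784] yaw -166.18 tool shift mm [14.9  0.1 32.3] spin -0.28 F [-1.5 -0.8  3.5] w 0.0140
```

```bash
python3 -m pendant '[[[6,0,8,0,1],[5,0,8,0,1],[4,0,8,0,1],[3,0,7,0,1],[0,0,0,0,1]]]'; python3 go.py 0.3817 -0.2767 0.046 -165.9
python3 - <<'E'
from h import *
s=robot.read_camera("side")
B=cv2.resize(s["pixels"][110:230,200:350],None,fx=4,fy=4,interpolation=cv2.INTER_CUBIC)
cv2.imwrite("pics/g5.png",B[:,:,::-1])
E
```

```text
time_s: 22.6
ee_pos: [0.3805, -0.2772, 0.0473]
tool_rot: [[-0.971, -0.24, 0.012], [-0.24, 0.971, -0.004], [-0.011, -0.007, -1.0]]
contact_force: [-1.5, -0.3, 3.3]
grip_width: 0.014
t 22.60 pos [ 0.3805 -0.2772  0.0473] yaw -166.10 tool shift mm [-1.2  0.2  1.3] spin -0.20 F [-1.5 -0.3  3.3] w 0.0140
```

View pics/g5.png

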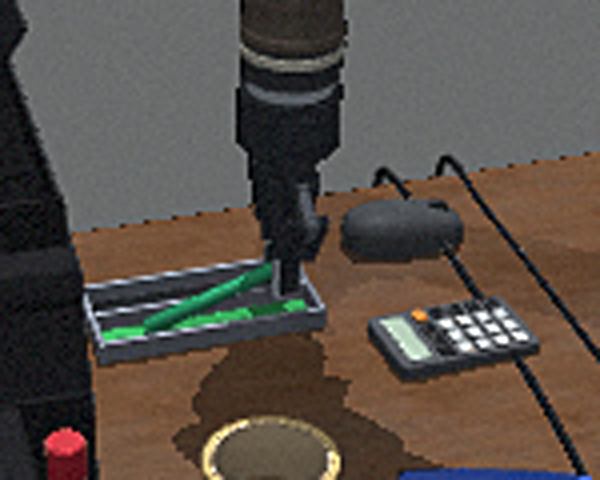

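The pen is tilted about 70° from vertical inside the green lane. I'll release and rise.

```bash
python3 -m pendant '[[[0,0,0,0,0.5],[0,0,0,0,0.3],[0,0,0,0,0.3],[0,0,-10,0,0.3],[0,0,-30,0,0.3]]]'; python3 -m pendant '[[[0,0,-40,0,0.3],[0,0,-40,0,0.3],[0,0,-40,0,0.3],[0,0,-40,0,0.3],[0,0,0,0,0.3]]]' >/dev/null; python3 st.py; python3 go.py 0.38 0.05 0.25 -112.3
python3 - <<'E'
from h import *
s=robot.read_camera("side")
B=cv2.resize(s["pixels"][110:230,200:350],None,fx=4,fy=4,interpolation=cv2.INTER_CUBIC)
cv2.imwrite("pics/g6.png",B[:,:,::-1])
E
```

```text
time_s: 23.15
ee_pos: [0.3794, -0.276, 0.087]
tool_rot: [[-0.97, -0.241, 0.009], [-0.241, 0.971, -0.002], [-0.008, -0.004, -1.0]]
contact_force: [1.1, 0.4, -0.4]
grip_width: 0.0297
t 23.65 [ 0.38  -0.277  0.255] z axis [ 0.021 -0.011 -1.   ] j [-36.2   0.3  -9.2  79.2   0.2 -50.2]
t 23.65 pos [ 0.3804 -0.2775  0.2548] yaw -166.04 tool shift mm [-78.5 318.    1.2] spin -53.74 F [ 0.7 -0.8  0.2] w 0.0300
```

View pics/g6.png

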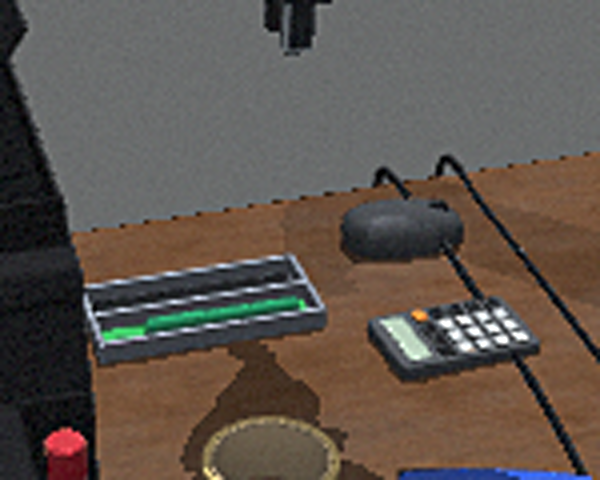

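Green lies flat in its lane. Now the black marker, same procedure.

```bash
python3 -m pendant '[[[-11.2,45.4,0,0,0.3],[-11.2,45.4,0,0,0.3],[-11.2,45.4,0,0,0.3],[-11.2,45.4,0,0,0.3],[-11.2,45.4,0,0,0.3]]]' >/dev/null; python3 -m pendant '[[[-11.2,45.4,0,0,0.3],[-11.2,45.4,0,0,0.3],[0,0,0,-7.7,0.3],[0,0,0,-7.7,0.3],[0,0,0,-7.7,0.3]]]' >/dev/null;python3 -m pendant '[[[0,0,0,-7.7,0.3],[0,0,0,-7.7,0.3],[0,0,0,-7.7,0.3],[0,0,0,-7.7,0.3],[0,0,0,0,0.3]]]' >/dev/null; python3 st.py; python3 go.py 0.5447 0.1925 0.22 -112.3
```

```text
t 25.20 [0.378 0.051 0.246] z axis [ 0.012 -0.005 -1.   ] j [  8.   -8.9 -18.6  79.6  -0.4 -59.9]
t 25.20 pos [0.3777 0.051  0.2458] yaw -112.14 tool shift mm [-194. -101.   27.] spin 0.16 F [ 0.  -0.1 -0.2] w 0.0298
```

```bash
python3 -m pendant '[[[-39,-20.2,2,0,0.3],[-39,-20.2,5,0,0.3],[-39,-20.2,5,0,0.3],[-39,-20.2,5,0,0.3],[-38,-20.2,5,0,0.3]]]' >/dev/null; python3 -m pendant '[[[0,0,0,0,0.3],[0,0,0,0,0.3]]]' >/dev/null; python3 st.py; python3 go.py 0.5447 0.1925 0.128 -112.3
```

```text
t 25.90 [0.545 0.193 0.224] z axis [ 0.01  -0.007 -1.   ] j [ 19.7  12.7   1.1  78.   -0.5 -48. ]
t 25.90 pos [0.545  0.1927 0.2243] yaw -112.25 tool shift mm [ 0.1  1.3 96.3] spin 0.05 F [-0.7 -0.7  0. ] w 0.0298
```

```bash
python3 -m pendant '[[[0,1,15,0,0.3],[0,0,15,0,0.3],[0,0,15,0,0.3],[0,0,15,0,0.3],[0,0,0,0,0.3]]]' >/dev/null; python3 go.py 0.5447 0.1925 0.128 -112.3
```

```text
t 26.40 pos [0.5431 0.1911 0.1648] yaw -112.30 tool shift mm [-2.  -0.5 36.8] spin 0.00 F [-1.1 -0.9 -0.3] w 0.0299
```

```bash
python3 -m pendant '[[[-1.5,0,12,0,0.3],[0,0,12,0,0.3],[0,0,10,0,0.3],[0,0,0,0,0.3]]]'; python3 go.py 0.5447 0.1925 0.128 -112.3
```

```text
time_s: 26.8
ee_pos: [0.5452, 0.1933, 0.1302]
tool_rot: [[-0.377, -0.926, 0.011], [-0.926, 0.377, -0.006], [0.002, -0.012, -1.0]]
contact_force: [-0.6, -0.3, 0.0]
grip_width: 0.0301
t 26.80 pos [0.5452 0.1933 0.1302] yaw -112.17 tool shift mm [1.  0.2 2.2] spin 0.13 F [-0.6 -0.3  0. ] w 0.0301
```

```bash
python3 -m pendant '[[[0,0,2,0,0.3],[0,0,0,0,1],[0,0,0,0,1],[0,0,0,0,1],[0,0,0,0,1]]]' 30;  python3 -m pendant '[[[0,-0.3,-25,0,1],[0,-0.3,-25,0,1],[0,-0.3,-25,0,1],[0,-0.3,-25,0,1],[0,-0.3,-30,0,1]]]' >/dev/null; python3 -m pendant '[[[0,-0.3,-35,0,1],[0,0,0,0,1]]]';  python3 go.py 0.36 0.12 0.29 -112.3
```

```text
time_s: 27.3
ee_pos: [0.5463, 0.1938, 0.1303]
tool_rot: [[-0.377, -0.926, 0.014], [-0.926, 0.377, -0.005], [-0.0, -0.015, -1.0]]
contact_force: [0.2, 0.5, -0.6]
grip_width: 0.0155
time_s: 28.0
ee_pos: [0.5469, 0.1944, 0.3004]
tool_rot: [[-0.377, -0.926, 0.021], [-0.926, 0.377, -0.003], [-0.005, -0.02, -1.0]]
contact_force: [0.4, -0.1, 0.3]
grip_width: 0.0155
t 28.00 pos [0.5469 0.1944 0.3004] yaw -112.16 tool shift mm [139.5 145.2   6.7] spin 0.14 F [ 0.4 -0.1  0.3] w 0.0155
```

Black is gripped (15.5 mm) and lifted. I'll carry it across.

```bash
python3 -m pendant '[[[28,29,0.5,0,1],[28,29,0.5,0,1],[28,29,0.5,0,1],[28,29,0.5,0,1],[28,29,0.5,0,1]]]' >/dev/null; python3 -m pendant '[[[0,0,0,7.7,1],[0,0,0,7.7,1],[0,0,0,7.7,1],[0,0,0,7.7,1],[0,0,0,7.7,1]]]' >/dev/null;python3 -m pendant '[[[0,0,0,7.7,1],[0,0,0,7.5,1],[0,0,0,0,1]]]' >/dev/null; python3 st.py; python3 go.py 0.3857 -0.3169 0.285 -165.9
```

```text
t 29.30 [0.358 0.119 0.29 ] z axis [ 0.013 -0.005 -1.   ] j [ 18.7  -9.  -13.2  85.2  -0.5   4.6]
t 29.30 pos [0.3584 0.1189 0.2901] yaw -165.88 tool shift mm [  79.9 -429.2    7.8] spin 0.02 F [-0.2 -0.7 -0.4] w 0.0157
```

```bash
python3 -m pendant '[[[8,-42.9,0,0,1],[8,-42.9,0,0,1],[8,-42.9,0,0,1],[8,-42.9,0,0,1],[8,-42.9,0,0,1]]]' >/dev/null; python3 -m pendant '[[[8,-42.9,0,0,1],[8,-42.9,0,0,1],[8,-42.9,0,0,1],[8,-42.9,0,0,1],[8,-42.9,0,0,1]]]' >/dev/null; python3 -m pendant '[[[0,0,30,0,1],[0,0,40,0,1],[0,0,40,0,1],[0,0,15,0,1],[0,0,0,0,1]]]' >/dev/null; python3 st.py; python3 go.py 0.3857 -0.3169 0.128 -165.9
```

```text
t 30.80 [ 0.386 -0.316  0.165] z axis [ 0.009 -0.002 -1.   ] j [-39.5   4.8 -15.6  69.1   0.3 -53.7]
t 30.80 pos [ 0.3859 -0.3161  0.1651] yaw -165.71 tool shift mm [ 0.7 -0.6 37.1] spin 0.19 F [0.  0.4 0.4] w 0.0154
```

```bash
python3 -m pendant '[[[0,-0.6,10,0,1],[0,0,10,0,1],[0,0,10,0,1],[0,0,6,0,1],[0,0,0,0,1]]]' 20 >/dev/null; python3 go.py 0.3857 -0.3169 0.128 -165.9
```

```text
t 31.30 pos [ 0.3877 -0.3177  0.1313] yaw -165.84 tool shift mm [1.8 1.3 3.2] spin 0.06 F [ 0.1 -0.3  0.6] w 0.0158
```

```bash
python3 -m pendant '[[[2,1,3,0,1],[0,0,0,0,1]]]' >/dev/null; python3 go.py 0.3857 -0.3169 0.128 -165.9; python3 -m pendant '[[[10,0,0,0,1],[8,0,0,0,1],[8,0,0.5,0,1],[8,0,1,0,1],[0,0,0,0,1]]]' >/dev/null; python3 go.py 0.3857 -0.3169 0.128 -165.9; python3 -m pendant '[[[10,0,2.5,0,1],[10,0,3,0,1],[8,0,4,0,1],[8,0,4,0,1],[0,0,0,0,1]]]' >/dev/null;  python3 go.py 0.3857 -0.3169 0.128 -165.9
python3 - <<'E'
from h import *
s=robot.read_camera("side")
B=cv2.resize(s["pixels"][110:230,200:350],None,fx=4,fy=4,interpolation=cv2.INTER_CUBIC)
cv2.imwrite("pics/b1.png",B[:,:,::-1])
E
```

```text
t 31.50 pos [ 0.3857 -0.3175  0.1291] yaw -165.86 tool shift mm [-0.1  0.6  1.1] spin 0.04 F [ 0.7  1.6 -0.1] w 0.0152
t 32.00 pos [ 0.3521 -0.3263  0.1275] yaw -165.94 tool shift mm [-34.9   1.   -0.1] spin -0.04 F [1.9 0.2 0. ] w 0.0154
t 32.50 pos [ 0.3169 -0.3347  0.1125] yaw -165.94 tool shift mm [-71.3   0.4 -14.7] spin -0.04 F [1.4 0.9 0.9] w 0.0156
```

View pics/b1.png

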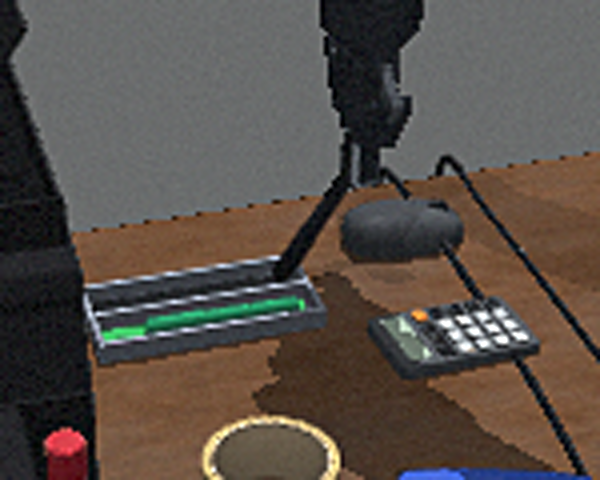

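```bash
python3 -m pendant '[[[0,0,-20,0,1],[-33.5,0,0,0,1],[-33.5,0,0,0,1],[-33.5,0,0,0,1],[-33.5,0,0,0,1]]]' >/dev/null; python3 -m pendant '[[[0,0,0,0,1],[0,0,0,0,1]]]' >/dev/null
python3 go.py 0.4468 -0.3016 0.111 -165.9
```

```text
t 33.25 pos [ 0.4476 -0.3013  0.1339] yaw -165.78 tool shift mm [ 1.   0.1 22.9] spin 0.12 F [-0.8 -0.5 -0.8] w 0.0152
```

```bash
python3 -m pendant '[[[1,0,12,0,1],[0,0,10,0,1],[0,0,0,0,1]]]' >/dev/null; python3 go.py 0.4468 -0.3016 0.111 -165.9
python3 -m pendant '[[[9,0,5,0,1],[10,0,7,0,1],[8,0,8,0,1],[7,0,8,0,1],[0,0,0,0,1]]]' >/dev/null; python3 go.py 0.3944 -0.3147 0.048 -165.9
```

```text
t 33.55 pos [ 0.4453 -0.3018  0.1106] yaw -165.93 tool shift mm [-1.5 -0.1 -0.4] spin -0.03 F [-0.   1.2 -0.1] w 0.0155
t 34.05 pos [ 0.4125 -0.3112  0.084 ] yaw -165.97 tool shift mm [18.7  1.3 35.8] spin -0.07 F [-2.1 -0.8  3.4] w 0.0157
```

```bash
python3 -m pendant '[[[7,1,9,0,1],[6,0,9,0,1],[4,0,9,0,1],[2,0,8,0,1],[0,0,0,0,1]]]'; python3 go.py 0.3944 -0.3147 0.048 -165.9
```

```text
time_s: 34.55
ee_pos: [0.3957, -0.3144, 0.0482]
tool_rot: [[-0.97, -0.244, 0.012], [-0.244, 0.97, -0.004], [-0.011, -0.007, -1.0]]
contact_force: [-1.3, -1.5, 1.3]
grip_width: 0.0153
t 34.55 pos [ 0.3957 -0.3144  0.0482] yaw -165.90 tool shift mm [1.4 0.1 0.2] spin 0.00 F [-1.3 -1.5  1.3] w 0.0153
```

```bash
python3 -m pendant '[[[0,0,0,0,0.5],[0,0,0,0,0.3],[0,0,0,0,0.3],[0,0,-10,0,0.3],[0,0,-30,0,0.3]]]'; python3 -m pendant '[[[0,0,-40,0,0.3],[0,0,-40,0,0.3],[0,0,-40,0,0.3],[0,0,-40,0,0.3],[0,0,0,0,0.3]]]' >/dev/null; python3 -m pendant '[[[40,0,0,0,0.3],[40,0,0,0,0.3],[0,0,0,0,0.3],[0,0,0,0,0.3],[0,0,0,0,0.3]]]' >/dev/null; python3 st.py
python3 - <<'E'
from h import *
s=robot.read_camera("side");a=robot.read_camera("top")
A=cv2.resize(a["pixels"][120:260,100:385],None,fx=1.4,fy=1.4)
B=cv2.resize(s["pixels"][150:360,130:360],None,fx=2.6,fy=2.6,interpolation=cv2.INTER_CUBIC)
cv2.imwrite("pics/b2.png",B[:,:,::-1])
d=pickle.load(open("cam0.pkl","rb"))
for n,c,r in(("side",s,(340,130,360,260)),):
    D=np.abs(c["pixels"].astype(int)-d[n]["pixels"]).sum(2)>90
    k,l,st,ce=cv2.connectedComponentsWithStats(D.astype(np.uint8));print([(x.tolist()) for x in st[1:] if x[4]>12])
E
```

```text
time_s: 35.05
ee_pos: [0.3945, -0.313, 0.0877]
tool_rot: [[-0.97, -0.245, 0.009], [-0.245, 0.97, -0.002], [-0.008, -0.004, -1.0]]
contact_force: [0.1, 0.1, 0.7]
grip_width: 0.03
t 36.05 [ 0.317 -0.333  0.248] z axis [ 0.014 -0.005 -1.   ] j [-46.7  -0.5 -10.7  79.    0.4 -60.8]
[[276, 0, 48, 117, 2892], [332, 0, 38, 28, 698], [373, 0, 139, 215, 16318], [327, 27, 32, 67, 1268], [312, 165, 112, 89, 2467], [452, 173, 8, 8, 24], [418, 174, 30, 18, 96], [472, 174, 15, 28, 39], [463, 182, 22, 41, 279], [236, 184, 39, 10, 151], [266, 185, 83, 57, 1375], [465, 186, 9, 5, 20], [474, 189, 4, 14, 23], [292, 190, 7, 8, 27], [409, 238, 11, 6, 34], [308, 240, 51, 39, 688], [379, 242, 20, 17, 41], [400, 259, 12, 5, 20], [202, 265, 10, 36, 248], [341, 280, 32, 48, 940], [190, 286, 10, 34, 218], [373, 292, 19, 34, 239], [376, 325, 17, 25, 135]]
```

View pics/b2.png

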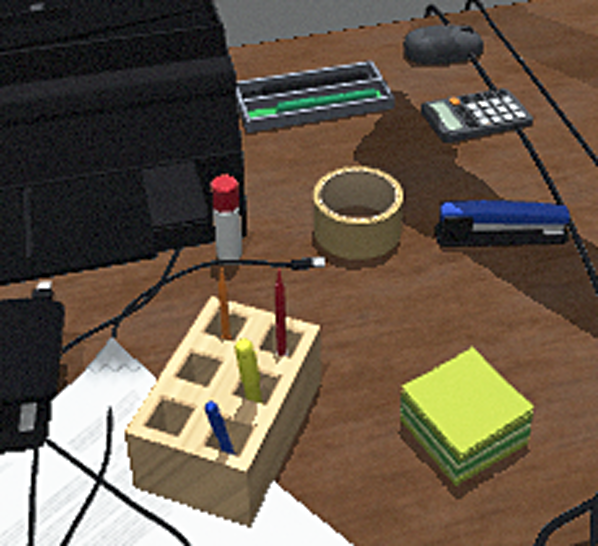

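```bash
python3 - <<'E'
from h import *
s=robot.read_camera("side");a=robot.read_camera("top")
A=cv2.resize(a["pixels"][150:235,295:375],None,fx=4,fy=4,interpolation=cv2.INTER_CUBIC)
B=cv2.resize(s["pixels"][165:205,215:290],None,fx=6,fy=6,interpolation=cv2.INTER_CUBIC)
W=np.zeros((340,790,3),np.uint8);W[:,:320]=A;W[:240,330:780]=B
W=np.clip(W.astype(float)*1.6,0,255).astype(np.uint8);cv2.imwrite("pics/b3.png",W[:,:,::-1])
E
```

```text
(no output)
```

View pics/b3.png

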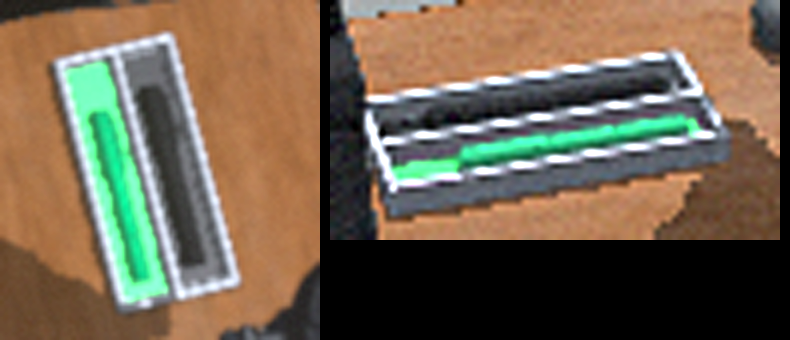

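Both pens lie flat inside their own lanes: green from (98,115) to (140,280), black from (150,90) to (190,265). The robot is clear, so I'm handing in.

```bash
python3 -c "
from plant import robot;print(robot.finish_job())"
```

```text
the job is handed in; nothing more can be done
None
```

The green highlighter and the black marker are both lying flat in the pen tray, each in its own colour's lane, and the job is handed in at about 36 s of the 70 s allowed. I drew each one straight up out of the block and tipped it over by dragging its foot against the tray's near end wall. I then set it down in the lane and let go.

- **Final pictures:** both pens show flat in their lanes, and the other four pens are still standing in the block. Comparing the side view before and after, the block had not moved except where pens were removed. In that view the tape, glue stick and sticky notes look to be in place. The last pen poses were judged by eye, not measured.
- **Contact forces:** the readings I took stayed under about 5 N, and the gripper was clear of everything, about 250 mm above the desk, at hand-in.
- **What went wrong:** early on, joint 6 ran into its range limit and tilted the tool by 7°. I straightened it to under about 1.5° by using the opposite limit, which cost about 9 s and disturbed nothing that I could see. My code did not log whether this counts as a joint "passing its range". Joint 6 read between −180.0 and 179.9° in the states I printed.
- **Picture budget:** I viewed 12 pictures, two over the budget of 10, to check the black marker's placement.

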